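Change over the open drawers at the jeweller's bench

ROBOT

A 6-joint arm with a two-finger parallel gripper is mounted at the origin on the work surface. World frame = base frame: x ahead of the robot, y to its left, z up, the work surface at z = 0. Lengths are in m, angles in rad, forces in N, time in s.
With the tool pointing down it reaches from about 0.35 to 0.775 m from the base axis. Payload 5.5 kg.
Tool frame: the origin (TCP) lies at the very end of the fingers, on their centre line; the grasp point (between the pads) lies 19 mm behind it; z points along the fingers, y is the direction in which the jaws open and shut (so a half turn about z gives the same grasp; the last joint's range is limited). The gripper opens to 85 mm and grips with 20 to 120 N. Pads are 22 mm wide; open, the fingers measure 114 mm over their backs; the gripper's body (76 mm by 85 mm) begins 54 mm behind the grasp point. The pads swing forward as they close: fully open they stand 13 mm farther back than shut.
Start: joints at [1.194, 0.313, 0.046, 1.304, 0, 1.431], TCP at [0.135, 0.559, 0.231] pointing down, gripper open.
Joint ranges: [-2.76, 2.76], [-0.86, 1.69], [-1.03, 1.26], [-2.2, 2.34], [-1.47, 1.5], [-3.14, 3.14]. Speed limits (rad/s): [2.57, 2.57, 3.14, 3.14, 3.14, 3.14].

INTERFACE

Orientations are given as a unit quaternion [w, x, y, z].
In Python, from workcell import get_state, imaging, env, spotter gives the robot as it stands.
- The arm moves only by the tool play_rows, never from a script. Its argument "moves" is a list of rows, each an object with "claw": the finger opening in cm, from 0 to 8.54; "delta_pos": the shift along the tool's x, y, z in cm, a list of three; "twist": the turn about the tool's z in degrees. A call has 1 to 12 rows; each row is the pose to reach, as a shift and turn from the pose commanded when the call began, along the tool's axes at that moment; what a row does not reach only later rows make up. A row lasts 1/8 s, in which the tool goes at most 62.5 mm and 10.7 degrees, less where a joint would pass 70% of its speed; a pose out of reach is approached as far as the arm can. A call with a gripper value outside its range is refused whole. The fingers move at their own pace and stop on an object; "force" is the grip in N (left out, the last holds). Time passes only in rows, so rows that repeat a pose let the fingers close. It gives the time, the measured TCP pose, the force and the opening at its end, in the units of the state.
- get_state(): the state, without advancing time (a new reading comes with each control period).
- imaging.read_camera(name): name is "scene" or "top" or "wrist"; returns the picture (420x560x3 uint8, red, green, blue); there is no depth.
- imaging.camera_info(name): a dict with "fx", "fy", "cx", "cy" (pixels), "k1" (the pictures are not rectified: a ray, as slopes to the right and down, at radius r is drawn at 1 + k1 r^2 times it, then the intrinsics apply), "world_to_cam" (4x4, takes a point from world to camera coordinates). Camera axes: x right, y down, z forward; pixel columns grow to the right and rows downward; lengths in m; the calibration is good to about 2 mm. A picture is of the moment at which its call begins: read the wrist's pose just before it. camera_info takes no time and is no camera call; for the wrist camera it gives the pose at the moment of the call.
- env.hand_in(): hands the job in, once; it reports no verdict.
Trained networks look in the newest picture that a camera, given by its name, has taken for a name from the list of things; names that differ only in an ending like _2 or _b are one class to them, and where a whole thing is asked for, a point or a joint stands for the part that bears it (a point fixed in the world has none). Each returns a list of dicts, best first, with "conf" (0 to 1); they miss things now and then, are a little off and sometimes report something else, mostly with a low value. They report only what shows in the picture. A call takes as long as a camera call.
- spotter.spot_in(camera, query): "extent" ([left, top, right, bottom] in pixels, round what is visible of it).
The state is a dict: "clock": time; "joint_pos": joint angles; "qvel": joint speeds; "tau": joint torques, N m; "tcp_pos": TCP position; "orientation": TCP orientation; "wrist_force": force on the tool from outside, world axes, zero at the start; "ft_torque": the same for the moment, N m; "finger_gap": finger opening in m.
Only numpy, scipy, OpenCV 4.12 (cv2) and the standard library are available. Lean on these libraries where they do the work, as an engineer would, in place of code of your own. Each camera call takes 0.05 s, during which the arm holds its last target. There are 200 camera calls.

TASK

At the jeweller's bench, first push the drawer with the red front fully shut; then dip the fingertips into the drawer with the blue front, which stands ajar, and push its front from the inside until that drawer is open all the way to its stop. Only push with the fingers, without slamming: do not pinch or grip anything. Leave the yellow drawer open just as it is, and the jar, cup and hammer where they are.

Things in the scene. Friction and masses are not known exactly. Their poses are not given: they have to be found in the camera images.
- board: Plywood board, 200 x 380 x 15 mm, fixed on the bench, carrying the three drawer modules side by side. Origin: centre of its underside (on the bench top). Its x axis points from the drawer fronts to the backs of the modules, its y axis along the row of modules; it is yawed differently each time.
- red_module: Fixed olive-green sheet-metal housing of the drawer with the red front: 150 deep x 112 wide x 80 mm high, standing on the board. Origin: centre of its underside, 15 mm above the bench. x axis: from the front to the back (the direction in which its drawer shuts), horizontal; z up. Its front rim is at x = -75 mm, its top at z = 80 mm. The three modules stand 116 mm apart in any order.
- red_drawer (a joint): How far the red drawer is open, m: 0 = fully shut, 0.12 = its open stop. Starts 0.06 to 0.10. It slides with about 2 N of friction, stays where left, and has rigid stops at both ends.
- red_edge (a point): Middle of the top edge of the red drawer's front panel, 87 mm above the bench, moving with the drawer. Panel: 12 mm thick (6 either side of this point), 104 wide, 66 high, no handle. Shut, it is 2 mm off the housing's rim: the gap behind it is joint + 2 mm long, 90 wide, floor 60 below this edge; the stock on the floor is only seen.
- blue_module: Fixed olive-green sheet-metal housing of the drawer with the blue front: 150 deep x 112 wide x 80 mm high, standing on the board. Origin: centre of its underside, 15 mm above the bench. x axis: from the front to the back (the direction in which its drawer shuts), horizontal; z up. Its front rim is at x = -75 mm, its top at z = 80 mm. The three modules stand 116 mm apart in any order.
- blue_drawer (a joint): How far the blue drawer is open, m: 0 = fully shut, 0.12 = its open stop. Starts ajar at 0.06 to 0.08. It slides with about 2 N of friction, stays where left, and has rigid stops at both ends.
- blue_edge (a point): Middle of the top edge of the blue drawer's front panel, 87 mm above the bench, moving with the drawer. Panel: 12 mm thick (6 either side of this point), 104 wide, 66 high, no handle. Shut, it is 2 mm off the housing's rim: the gap behind it is joint + 2 mm long, 90 wide, floor 60 below this edge; empty.
- yellow_module: Fixed olive-green sheet-metal housing of the drawer with the yellow front: 150 deep x 112 wide x 80 mm high, standing on the board. Origin: centre of its underside, 15 mm above the bench. x axis: from the front to the back (the direction in which its drawer shuts), horizontal; z up. Its front rim is at x = -75 mm, its top at z = 80 mm. The three modules stand 116 mm apart in any order.
- yellow_drawer (a joint): How far the yellow drawer is open, m, same scale. Starts 0.05 to 0.09 and is to stay as it is. It slides with about 2 N of friction, stays where left, and has rigid stops at both ends.
- yellow_edge (a point): Middle of the top edge of the yellow drawer's front panel, 87 mm above the bench, moving with the drawer. Panel: 12 mm thick (6 either side of this point), 104 wide, 66 high, no handle. Shut, it is 2 mm off the housing's rim: the gap behind it is joint + 2 mm long, 90 wide, floor 60 below this edge; the stock on the floor is only seen.
- vial: Small loose amber jar with a white cap, 34 mm across, 60 mm high, standing on top of the yellow drawer's module towards the back. Origin: centre of its underside. Leave alone.
- cup: Loose clear plastic cup, 80 mm across the mouth, 95 mm high, standing on the bench to the right of the drawers. Origin: centre of its underside. Leave alone.
- hammer: Loose bench hammer, 240 mm long, lying on the bench to the left of the drawers, roughly along the robot's x. 26 mm high; the steel head (about 80 mm across) is at its +x end. Origin: middle of its length, at its underside. Leave alone.

How it is judged:
By the outcome, as a careful person would: the job done as asked, in the order asked, and still so for the second after the job is handed in, with the robot touching nothing.
It also fails if it takes over 45 s, if anything falls off the work surface, if the arm or the gripper's body presses on something with over 40 N, if the wrist force passes 120 N, or if a joint passes its speed limit or range.

## Working session

There is one attempt and no reset: what is moved stays moved. The work goes in short steps, Python scripts to look and compute and a tool call to move; the robot and the scene stay as the last step left them, time stands still between calls to the robot, and variables do not carry over. Pictures are saved under pics/ and viewed, about 8 in all and at most 12, crops included, and the job is handed in when it is done.

Besides the shell and the picture viewer there is one more tool, called after "Emit:" by a JSON object that holds its "api" and its "payload". play_rows: Moves the arm, as the interface text tells. Its arguments: {"type":"object","properties":{"moves":{"type":"array"},"force":{"type":"number"}},"required":["moves"]}

```bash
mkdir -p pics; python3 - <<'E'
from workcell import get_state, imaging, env, spotter
import cv2,numpy as np
s=get_state();print({k:np.round(v,3).tolist() for k,v in s.items()})
a=imaging.read_camera("scene");b=imaging.read_camera("top")
cv2.imwrite("pics/s0.png",a[:,:,::-1]);cv2.imwrite("pics/t0.png",b[:,:,::-1])
for c in("scene","top"):
  i=imaging.camera_info(c);print(c,{k:np.round(v,4).tolist() for k,v in i.items()})
E
```

```text
{'clock': 0.0, 'joint_pos': [1.194, 0.314, 0.045, 1.304, -0.0, 1.431], 'qvel': [0.001, 0.0, 0.001, -0.0, -0.0, -0.001], 'tau': [-0.001, -48.062, 29.854, 0.02, -0.0, 0.0], 'tcp_pos': [0.135, 0.558, 0.23], 'orientation': [-0.0, 0.118, 0.993, -0.001], 'wrist_force': [-1.019, -0.37, -0.568], 'ft_torque': [0.013, -0.022, -0.021], 'finger_gap': 0.086}
scene {'fx': 412.6547, 'fy': 412.6547, 'cx': 274.2458, 'cy': 209.286, 'k1': -0.0546, 'world_to_cam': [[-0.8025, 0.5965, 0.0139, 0.469], [0.4518, 0.6228, -0.6387, -0.2096], [-0.3896, -0.5063, -0.7693, 1.5415], [0.0, 0.0, 0.0, 1.0]]}
top {'fx': 461.8159, 'fy': 461.8159, 'cx': 278.491, 'cy': 211.6456, 'k1': 0.0394, 'world_to_cam': [[-0.0534, -0.9986, -0.0015, 0.0351], [-0.9745, 0.0524, -0.2181, 0.5907], [0.2179, -0.0102, -0.9759, 1.0551], [0.0, 0.0, 0.0, 1.0]]}
```

View pics/t0.png

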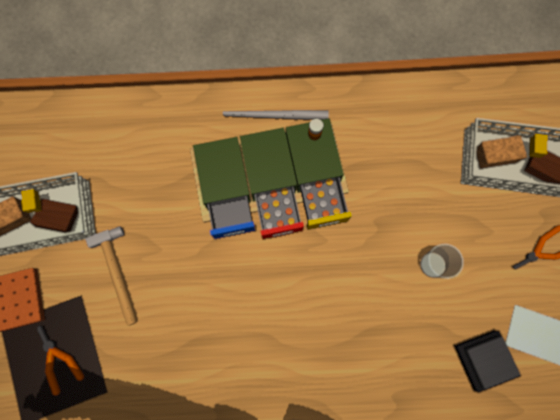

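View pics/s0.png

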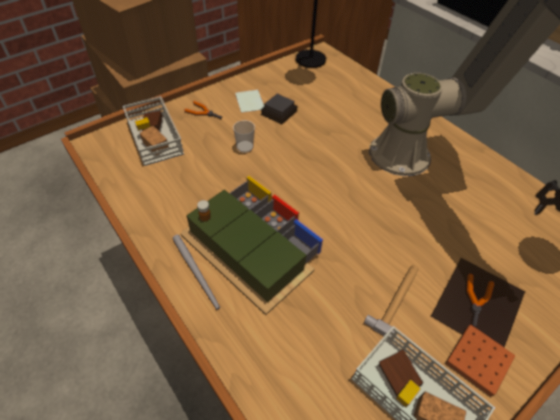

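The top view shows blue leftmost (233,230), red in the middle (282,231), and yellow on the right (328,220), with the vial on the yellow module. The fronts face the robot. The scene view agrees. Next I'll measure the panels' top edges and the housing tops.

```bash
cat > h.py <<'E'
from workcell import get_state, imaging, env, spotter
import cv2,numpy as np
def K(i): return np.array([[i["fx"],0,i["cx"]],[0,i["fy"],i["cy"]],[0,0,1]]),np.array([i["k1"],0,0,0,0.])
def unproj(i,px,z):
    k,d=K(i);M=np.array(i["world_to_cam"]);R=M[:3,:3];t=M[:3,3]
    u=cv2.undistortPoints(np.float64(px).reshape(-1,1,2),k,d)[:,0]
    r=np.c_[u,np.ones(len(u))]@R;c=-R.T@t
    return (c+r*((z-c[2])/r[:,2])[:,None])[:,:2]
def proj(i,P):
    k,d=K(i);M=np.array(i["world_to_cam"])
    return cv2.projectPoints(np.float64(P).reshape(-1,1,3),cv2.Rodrigues(M[:3,:3])[0],M[:3,3],k,d)[0][:,0]
H={"red":[(0,8),(172,180)],"yellow":[(20,32)],"blue":[(105,125)]}
def mask(img,c,vmin=60,smin=150):
    h=cv2.cvtColor(img,cv2.COLOR_RGB2HSV)
    return sum(((h[...,0]>=a)&(h[...,0]<=b)) for a,b in H[c]).astype(bool)&(h[...,1]>smin)&(h[...,2]>vmin)
E
python3 - <<'E'
from h import *
b=cv2.imread("pics/t0.png")[:,:,::-1].copy();i=imaging.camera_info("top")
for c in H:
    m=mask(b,c);m[:190]=0;m[245:]=0;m[:,:200]=0;m[:,355:]=0
    n,l,st,ce=cv2.connectedComponentsWithStats(m.astype(np.uint8))
    k=1+np.argmax(st[1:,4]);ys,xs=np.where(l==k)
    w=unproj(i,np.c_[xs,ys],.087);r=cv2.minAreaRect(np.float32(w*1000));print(c,st[k].tolist(),np.round(r[0],1),np.round(r[1],1),round(r[2],1))
    print('V by row',[(int(y),int(cv2.cvtColor(b,cv2.COLOR_RGB2HSV)[y,int(ce[k][0]),2])) for y in range(int(ce[k][1])-7,int(ce[k][1])+8)])
cv2.imwrite("pics/t1.png",cv2.resize(b[105:250,180:360,::-1],None,fx=4.1,fy=4.1,interpolation=cv2.INTER_CUBIC))
E
```

```text
red [261, 222, 43, 17, 321] [543.1  -2.7] [ 21.8 101.9] 8.8
V by row [(222, 189), (223, 195), (224, 196), (225, 196), (226, 198), (227, 200), (228, 200), (229, 200), (230, 181), (231, 135), (232, 99), (233, 98), (234, 94), (235, 102), (236, 140)]
yellow [307, 210, 45, 19, 362] [ 565.5 -114.2] [ 30.8 109. ] 8.8
V by row [(211, 120), (212, 128), (213, 128), (214, 130), (215, 150), (216, 178), (217, 194), (218, 196), (219, 192), (220, 167), (221, 121), (222, 92), (223, 99), (224, 96), (225, 118)]
blue [211, 222, 43, 16, 290] [549.3 115. ] [ 19.7 100.3] 8.2
V by row [(222, 116), (223, 116), (224, 115), (225, 139), (226, 162), (227, 171), (228, 173), (229, 164), (230, 135), (231, 92), (232, 77), (233, 88), (234, 80), (235, 104), (236, 159)]
```

View pics/t1.png

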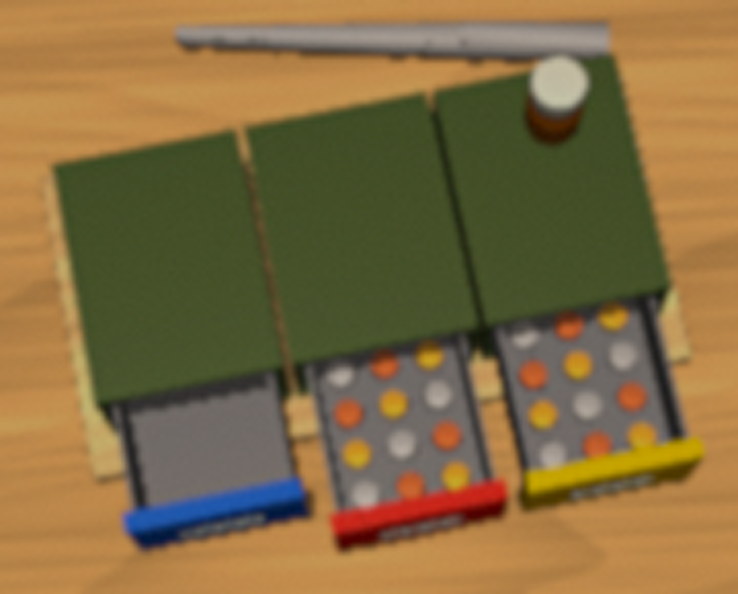

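The crop shows bright top faces with darker front faces below them. Blue is empty. The olive housing-top corners are clear, so I'll fit the pose from them, with the joints from the bright top faces.

```bash
python3 - <<'E'
from h import *
from scipy.optimize import least_squares
b=cv2.imread("pics/t0.png")[:,:,::-1].copy();i=imaging.camera_info("top")
# housing corners: back-left, back-right, front-right, front-left  (blue, red, yellow) in crop px
C={"blue":[(55,167),(236,131),(282,367),(100,404)],"red":[(247,128),(426,94),(476,328),(295,364)],"yellow":[(436,92),(612,56),(667,291),(484,328)]}
off={"blue":.116,"red":0,"yellow":-.116}
P=[];Q=[]
for c in C:
    P+=list(unproj(i,np.array(C[c])/4.1+[180-.38,105-.38],.095))
    Q+=[(.075,off[c]+.056),(.075,off[c]-.056),(-.075,off[c]-.056),(-.075,off[c]+.056)]
P=np.array(P);Q=np.array(Q)
def f(p):
    c,s=np.cos(p[2]),np.sin(p[2]);return (Q@np.array([[c,s],[-s,c]])+p[:2]-P).ravel()
r=least_squares(f,[.65,0,.15],loss='soft_l1',f_scale=.003);p=r.x
print("red module xy,yaw",np.round(p,4),np.degrees(p[2]));print(np.round(f(p)*1000,1).reshape(-1,2).tolist())
ax=np.array([np.cos(p[2]),np.sin(p[2])]);ay=np.array([-ax[1],ax[0]])
th={"red":145,"yellow":150,"blue":125}
for c in C:
    m=mask(b,c,th[c]);m[:190]=0;m[245:]=0;m[:,:200]=0;m[:,355:]=0
    m=cv2.morphologyEx(m.astype(np.uint8),cv2.MORPH_OPEN,np.ones((3,9)))
    n,l,st,ce=cv2.connectedComponentsWithStats(m);k=1+np.argmax(st[1:,4]);ys,xs=np.where(l==k)
    w=unproj(i,np.c_[xs,ys],.087);q=(w-p[:2])@np.c_[ax,ay];
    r=cv2.minAreaRect(np.float32(w*1000))
    print(c,"world",np.round(w.mean(0),4),"local",np.round(q.mean(0),4),"size",np.round(r[1],1),round(r[2],1),"joint",round(-q[:,0].mean()-.075-.002-.006,4))
E
```

```text
red module xy,yaw [0.7141 0.0237 0.1495] 8.562908570950585
[[1.3, 2.3], [0.9, -0.4], [-0.6, -1.2], [-0.8, 3.8], [-0.0, 2.2], [0.8, -0.7], [-0.7, -2.0], [-1.4, 2.5], [0.4, 1.4], [-0.1, -2.3], [0.2, -3.8], [0.1, -1.3]]
blue world [0.5534 0.1162] local [-0.1451  0.1154] size [11.1 95.8] 7.9 joint 0.0621
red world [ 0.5468 -0.0025] local [-0.1693 -0.001 ] size [ 12.7 101.4] 8.4 joint 0.0863
yellow world [ 0.5664 -0.1199] local [-0.1674 -0.1199] size [ 15.1 102.3] 8.4 joint 0.0844
```

Geometry agrees: yaw is about 8.56°, panels measure roughly 12×102 mm, and the joints are red 0.086, blue 0.062 and yellow 0.084. I'll move high over the spot in front of the red panel, closing the empty fingers on the way.

Emit:
{"api": "play_rows", "payload": {"moves": [{"claw":0,"delta_pos":[-4,-3.8,0],"twist":-2},{"claw":0,"delta_pos":[-8,-7.6,0],"twist":-4},{"claw":0,"delta_pos":[-12.2,-11.5,0.5],"twist":-6},{"claw":0,"delta_pos":[-16.4,-15.4,1],"twist":-8},{"claw":0,"delta_pos":[-20.6,-19.3,1.5],"twist":-10},{"claw":0,"delta_pos":[-24.8,-23.2,2],"twist":-12},{"claw":0,"delta_pos":[-29,-27.2,2.5],"twist":-14},{"claw":0,"delta_pos":[-33.2,-31.2,3],"twist":-16},{"claw":0,"delta_pos":[-37.4,-35.2,3],"twist":-18},{"claw":0,"delta_pos":[-41.6,-39.2,3],"twist":-20},{"claw":0,"delta_pos":[-45.8,-43.1,3],"twist":-22},{"claw":0,"delta_pos":[-49.4,-46.4,3],"twist":-22}]}}

```text
clock: 1.6
tcp_pos: [0.507, -0.01, 0.2009]
orientation: [-0.0, -0.073, 0.997, 0.0]
wrist_force: [0.2, 0.2, 0.1]
finger_gap: -0.0001
```

```bash
python3 - <<'E'
from h import *
s=get_state();print({k:np.round(v,4).tolist() for k,v in s.items()})
i=imaging.camera_info("wrist");a=imaging.read_camera("wrist")
cv2.imwrite("pics/w0.png",a[:,:,::-1]);np.save("w0.npy",np.array([i],dtype=object),allow_pickle=True)
M=np.array(i["world_to_cam"]);print(-M[:3,:3].T@M[:3,3],M[:3,:3].round(3).tolist())
E
```

```text
{'clock': 1.6, 'joint_pos': [-0.1783, 0.194, -0.1862, 1.1909, 0.0002, -0.3245], 'qvel': [-0.5843, 0.3984, 0.4886, 0.0894, 0.0047, -0.5771], 'tau': [1.5558, -42.7423, 27.3319, 0.012, -0.1608, 0.4729], 'tcp_pos': [0.507, -0.01, 0.2009], 'orientation': [-0.0001, -0.0731, 0.9973, 0.0001], 'wrist_force': [0.1737, 0.1607, 0.1454], 'ft_torque': [0.062, -0.0394, -0.0295], 'finger_gap': -0.0001}
[ 0.43660444 -0.02100112  0.34384436] [[-0.146, 0.989, 0.001], [0.95, 0.14, 0.281], [0.277, 0.042, -0.96]]
```

View pics/w0.png

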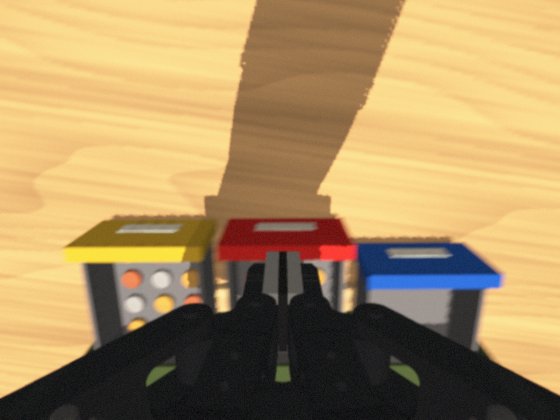

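The wrist view has yellow on the left (140,240), red in the middle (285,240) and blue on the right (430,265). Each shows its front face above and its bright top face below. The arm was still settling, so I'll retake the picture and measure.

```bash
python3 - <<'E'
from h import *
imaging.read_camera("wrist");imaging.read_camera("wrist")
s=get_state();print(np.round(s["qvel"],3),np.round(s["tcp_pos"],4),np.round(s["orientation"],4))
i=imaging.camera_info("wrist");a=imaging.read_camera("wrist");hs=cv2.cvtColor(a,cv2.COLOR_RGB2HSV)
p=np.array([.7141,.0237]);y=.1495;ax=np.array([np.cos(y),np.sin(y)]);ay=np.array([-ax[1],ax[0]])
for c,cols in(("yellow",(100,130,180)),("red",(235,250,335)),("blue",(375,410,460))):
    for u in cols:
        m=mask(a,c)[200:300,u];ys=np.where(m)[0]+200
        V=hs[ys.min():ys.max()+1,u,2].astype(int);
        d=np.diff(V);j=ys.min()+10+np.argmax(np.abs(d[10:-4]))+1
        q=(unproj(i,[(u,j-.5),(u,ys.max()+.5)],.087)-p)@np.c_[ax,ay]
        q0=(unproj(i,[(u,ys.min()-.5)],.021)-p)@np.c_[ax,ay]
        print(c,u,ys.min(),j,ys.max(),V[[5,-5]],"front/back top edge local",q.round(4).tolist(),"bottom front",q0.round(4).tolist())
E
```

```text
[ 0.046 -0.029 -0.038  0.021  0.011  0.01 ] [ 0.507  -0.0099  0.2005] [-4.000e-04 -7.160e-02  9.974e-01  1.000e-04]
yellow 100 224 247 262 [131 252] front/back top edge local [[-0.174, -0.1399], [-0.1609, -0.1418]] bottom front [[-0.1694, -0.1719]]
yellow 130 220 246 261 [146 252] front/back top edge local [[-0.1747, -0.1172], [-0.1616, -0.1188]] bottom front [[-0.1732, -0.1435]]
yellow 180 219 246 260 [143 252] front/back top edge local [[-0.1745, -0.0796], [-0.1622, -0.0806]] bottom front [[-0.1739, -0.0972]]
red 235 218 245 259 [116 162] front/back top edge local [[-0.1751, -0.0383], [-0.1628, -0.0389]] bottom front [[-0.1746, -0.0464]]
red 250 218 245 259 [116 163] front/back top edge local [[-0.175, -0.0271], [-0.1628, -0.0275]] bottom front [[-0.1745, -0.0326]]
red 335 217 246 258 [118 252] front/back top edge local [[-0.1738, 0.0366], [-0.1632, 0.0369]] bottom front [[-0.175, 0.0456]]
blue 375 243 274 287 [102 228] front/back top edge local [[-0.1505, 0.0681], [-0.1384, 0.0689]] bottom front [[-0.149, 0.0842]]
blue 410 243 274 286 [138 226] front/back top edge local [[-0.1502, 0.095], [-0.1391, 0.0961]] bottom front [[-0.1488, 0.1172]]
blue 460 243 273 287 [102 227] front/back top edge local [[-0.1508, 0.1335], [-0.1379, 0.1352]] bottom front [[-0.1485, 0.1645]]
```

The wrist camera agrees to about 1–2 mm: red edge at local x −0.169, blue −0.1445. I'll descend in front of red and approach it.

Emit:
{"api": "play_rows", "payload": {"moves": [{"claw":0,"delta_pos":[0,0,3],"twist":0},{"claw":0,"delta_pos":[0,0,7],"twist":0},{"claw":0,"delta_pos":[0,0,11],"twist":0},{"claw":0,"delta_pos":[0,0,14],"twist":0},{"claw":0,"delta_pos":[0,0,14.5],"twist":0},{"claw":0,"delta_pos":[-0.8,0,14.5],"twist":0},{"claw":0,"delta_pos":[-1.6,0,14.5],"twist":0},{"claw":0,"delta_pos":[-2.1,0,14.5],"twist":0},{"claw":0,"delta_pos":[-2.5,0,14.5],"twist":0},{"claw":0,"delta_pos":[-2.9,0,14.5],"twist":0},{"claw":0,"delta_pos":[-3.4,0,14.5],"twist":0},{"claw":0,"delta_pos":[-3.9,0,14.5],"twist":0}]}}

```text
clock: 3.3
tcp_pos: [0.5449, -0.0021, 0.0562]
orientation: [-0.0, -0.073, 0.997, 0.0]
wrist_force: [-2.9, 0.4, 1.9]
finger_gap: 0.0002
```

In contact (about 3 N, sliding friction). Next I'll push gently.

Emit:
{"api": "play_rows", "payload": {"moves": [{"claw":0,"delta_pos":[-0.5,0,0],"twist":0},{"claw":0,"delta_pos":[-1,0,0],"twist":0},{"claw":0,"delta_pos":[-1.5,0,0],"twist":0},{"claw":0,"delta_pos":[-2,0,0],"twist":0},{"claw":0,"delta_pos":[-2.5,0,0],"twist":0},{"claw":0,"delta_pos":[-3,0,0],"twist":0},{"claw":0,"delta_pos":[-3.5,0,0],"twist":0},{"claw":0,"delta_pos":[-4,0,0],"twist":0},{"claw":0,"delta_pos":[-4.5,0,0],"twist":0},{"claw":0,"delta_pos":[-4.9,0,0],"twist":0},{"claw":0,"delta_pos":[-5.3,0,0],"twist":0},{"claw":0,"delta_pos":[-5.6,0,0],"twist":0}]}}

```text
clock: 4.8
tcp_pos: [0.6005, 0.006, 0.0562]
orientation: [-0.0, -0.074, 0.997, 0.0]
wrist_force: [-1.7, 1.8, -0.4]
finger_gap: 0.0005
```

Emit:
{"api": "play_rows", "payload": {"moves": [{"claw":0,"delta_pos":[-0.2,0,0],"twist":0},{"claw":0,"delta_pos":[-0.4,0,0],"twist":0},{"claw":0,"delta_pos":[-0.6,0,0],"twist":0},{"claw":0,"delta_pos":[-0.8,0,0],"twist":0},{"claw":0,"delta_pos":[-1,0,0],"twist":0},{"claw":0,"delta_pos":[-1,0,0],"twist":0}]}}

```text
clock: 5.55
tcp_pos: [0.6106, 0.0073, 0.0563]
orientation: [0.0, -0.073, 0.997, -0.0]
wrist_force: [-1.7, 0.1, -0.9]
finger_gap: -0.0001
```

Emit:
{"api": "play_rows", "payload": {"moves": [{"claw":0,"delta_pos":[-0.1,0,0],"twist":0},{"claw":0,"delta_pos":[-0.2,0,0],"twist":0},{"claw":0,"delta_pos":[-0.3,0,0],"twist":0}]}}

```text
clock: 5.92
tcp_pos: [0.6132, 0.0077, 0.0564]
orientation: [0.0, -0.073, 0.997, -0.0]
wrist_force: [-2.0, -0.5, -1.0]
finger_gap: 0.0005
```

Emit:
{"api": "play_rows", "payload": {"moves": [{"claw":0,"delta_pos":[-0.1,0,0],"twist":0},{"claw":0,"delta_pos":[-0.2,0,0],"twist":0}]}}

```text
clock: 6.18
tcp_pos: [0.6152, 0.008, 0.0563]
orientation: [0.0, -0.073, 0.997, -0.0]
wrist_force: [-1.4, -0.4, 0.4]
finger_gap: 0.0001
```

Emit:
{"api": "play_rows", "payload": {"moves": [{"claw":0,"delta_pos":[-0.1,0,0],"twist":0},{"claw":0,"delta_pos":[-0.2,0,0],"twist":0}]}}

```text
clock: 6.42
tcp_pos: [0.6168, 0.0083, 0.0563]
orientation: [-0.0, -0.073, 0.997, -0.0]
wrist_force: [-5.0, -1.8, 2.0]
finger_gap: 0.0001
```

Emit:
{"api": "play_rows", "payload": {"moves": [{"claw":0,"delta_pos":[-0.1,0,0],"twist":0},{"claw":0,"delta_pos":[-0.2,0,0],"twist":0}]}}

```text
clock: 6.68
tcp_pos: [0.6168, 0.0083, 0.0563]
orientation: [-0.002, -0.073, 0.997, -0.0]
wrist_force: [-11.2, -3.8, 7.0]
finger_gap: -0.0001
```

The force rose to 11 N with no further motion, so red is at its shut stop (TCP local x −0.0985, as expected). Backing off, rising and moving over the blue gap.

Emit:
{"api": "play_rows", "payload": {"moves": [{"claw":0,"delta_pos":[1,0,0],"twist":0},{"claw":0,"delta_pos":[3,0,0],"twist":0},{"claw":0,"delta_pos":[5,0,0],"twist":0},{"claw":0,"delta_pos":[5,0,-4],"twist":0},{"claw":0,"delta_pos":[5,0,-9],"twist":0},{"claw":0,"delta_pos":[5,2,-13],"twist":0},{"claw":0,"delta_pos":[4,6,-13],"twist":0},{"claw":0,"delta_pos":[2.5,10,-13],"twist":0},{"claw":0,"delta_pos":[1.4,11.8,-13],"twist":0},{"claw":0,"delta_pos":[1.4,11.8,-13],"twist":0},{"claw":0,"delta_pos":[1.4,11.8,-13],"twist":0}]}}

```text
clock: 8.05
tcp_pos: [0.5879, 0.1227, 0.186]
orientation: [-0.0, -0.073, 0.997, -0.0]
wrist_force: [-0.8, -0.4, -1.1]
finger_gap: 0.0002
```

```bash
cat >> h.py <<'E'
p0=np.array([.7141,.0237]);y0=.1495;ax=np.array([np.cos(y0),np.sin(y0)]);ay=np.array([-ax[1],ax[0]])
def loc(w): return (np.asarray(w)-p0)@np.c_[ax,ay]
E
python3 - <<'E'
from h import *
s=get_state();print(np.round(s["qvel"],3),np.round(s["tcp_pos"],4),np.round(s["orientation"],4),"local",loc(s["tcp_pos"][:2]).round(4))
i=imaging.camera_info("wrist");a=imaging.read_camera("wrist");t=imaging.read_camera("top")
cv2.imwrite("pics/c1.png",np.hstack([cv2.resize(t[105:270,160:370],(420,330)),cv2.resize(a,(380,330))])[:,:,::-1])
E
```

```text
[-0.013 -0.004 -0.005  0.003  0.001  0.002] [0.5879 0.1227 0.186 ] [-2.000e-04 -7.330e-02  9.973e-01 -2.000e-04] local [-0.1101  0.1167]
```

View pics/c1.png

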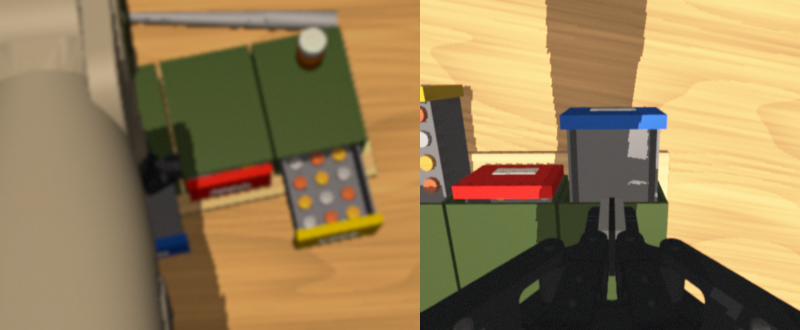

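Red sits against its housing, and the fingers are centred over the blue gap (wrist half at 612,205; drawer about 570–655). Dipping in.

Emit:
{"api": "play_rows", "payload": {"moves": [{"claw":0,"delta_pos":[0,0,2.5],"twist":0},{"claw":0,"delta_pos":[0,0,5.5],"twist":0},{"claw":0,"delta_pos":[0,0,8],"twist":0},{"claw":0,"delta_pos":[0,0,10],"twist":0},{"claw":0,"delta_pos":[0,0,11.5],"twist":0},{"claw":0,"delta_pos":[0,0,12.6],"twist":0},{"claw":0,"delta_pos":[0,0,13.2],"twist":0},{"claw":0,"delta_pos":[0,0,13.2],"twist":0}]}}

```text
clock: 9.15
tcp_pos: [0.5879, 0.1234, 0.0542]
orientation: [-0.0, -0.073, 0.997, 0.0]
wrist_force: [-0.0, -0.4, -0.4]
finger_gap: 0.0001
```

Emit:
{"api": "play_rows", "payload": {"moves": [{"claw":0,"delta_pos":[0.4,0,0],"twist":0},{"claw":0,"delta_pos":[0.8,0,0],"twist":0},{"claw":0,"delta_pos":[1.2,0,0],"twist":0},{"claw":0,"delta_pos":[1.6,0,0],"twist":0},{"claw":0,"delta_pos":[2,0,0],"twist":0},{"claw":0,"delta_pos":[2.4,0,0],"twist":0},{"claw":0,"delta_pos":[2.8,0,0],"twist":0},{"claw":0,"delta_pos":[3.2,0,0],"twist":0}]}}

```text
clock: 10.15
tcp_pos: [0.5563, 0.1187, 0.0545]
orientation: [0.0, -0.074, 0.997, 0.0]
wrist_force: [2.5, 0.3, 0.6]
finger_gap: -0.0002
```

Emit:
{"api": "play_rows", "payload": {"moves": [{"claw":0,"delta_pos":[0.5,0,0],"twist":0},{"claw":0,"delta_pos":[1,0,0],"twist":0},{"claw":0,"delta_pos":[1.5,0,0],"twist":0},{"claw":0,"delta_pos":[2,0,0],"twist":0},{"claw":0,"delta_pos":[2.4,0,0],"twist":0},{"claw":0,"delta_pos":[2.8,0,0],"twist":0},{"claw":0,"delta_pos":[3.1,0,0],"twist":0},{"claw":0,"delta_pos":[3.4,0,0],"twist":0},{"claw":0,"delta_pos":[3.6,0,0],"twist":0},{"claw":0,"delta_pos":[3.8,0,0],"twist":0}]}}

```text
clock: 11.4
tcp_pos: [0.5186, 0.1131, 0.0543]
orientation: [0.0, -0.074, 0.997, 0.0]
wrist_force: [1.2, -1.7, 1.5]
finger_gap: -0.0001
```

Emit:
{"api": "play_rows", "payload": {"moves": [{"claw":0,"delta_pos":[0.1,0,0],"twist":0},{"claw":0,"delta_pos":[0.2,0,0],"twist":0},{"claw":0,"delta_pos":[0.3,0,0],"twist":0},{"claw":0,"delta_pos":[0.4,0,0],"twist":0}]}}

```text
clock: 11.9
tcp_pos: [0.5146, 0.1126, 0.0543]
orientation: [-0.0, -0.074, 0.997, 0.0]
wrist_force: [1.7, -0.1, 0.6]
finger_gap: -0.0001
```

Emit:
{"api": "play_rows", "payload": {"moves": [{"claw":0,"delta_pos":[0.1,0,0],"twist":0},{"claw":0,"delta_pos":[0.2,0,0],"twist":0},{"claw":0,"delta_pos":[0.3,0,0],"twist":0}]}}

```text
clock: 12.28
tcp_pos: [0.5139, 0.1125, 0.0544]
orientation: [0.002, -0.074, 0.997, 0.0]
wrist_force: [9.8, 0.8, -6.6]
finger_gap: -0.0001
```

Emit:
{"api": "play_rows", "payload": {"moves": [{"claw":0,"delta_pos":[0.1,0,0],"twist":0},{"claw":0,"delta_pos":[0.2,0,0],"twist":0}]}}

```text
clock: 12.52
tcp_pos: [0.514, 0.1125, 0.0545]
orientation: [0.004, -0.074, 0.997, 0.001]
wrist_force: [15.8, 2.0, -12.2]
finger_gap: -0.0004
```

Stop reached: force rising to 16 N with no motion, and TCP local −0.185 against −0.186 expected. Backing off inside the gap, rising and moving aside to check.

Emit:
{"api": "play_rows", "payload": {"moves": [{"claw":0,"delta_pos":[-0.8,0,0],"twist":0},{"claw":0,"delta_pos":[-2,0,0],"twist":0},{"claw":0,"delta_pos":[-3,0,0],"twist":0},{"claw":0,"delta_pos":[-3,0,-3],"twist":0},{"claw":0,"delta_pos":[-3,0,-7],"twist":0},{"claw":0,"delta_pos":[-3,0,-12],"twist":0},{"claw":0,"delta_pos":[-1,4,-14],"twist":0},{"claw":0,"delta_pos":[1,9,-15],"twist":0},{"claw":0,"delta_pos":[5,14,-15],"twist":0},{"claw":0,"delta_pos":[9,18,-15],"twist":0},{"claw":0,"delta_pos":[12,22,-15],"twist":0},{"claw":0,"delta_pos":[12,22,-15],"twist":0}]}}

```text
clock: 14.02
tcp_pos: [0.3563, 0.3137, 0.2045]
orientation: [-0.0, -0.076, 0.997, 0.0]
wrist_force: [-0.1, -0.4, 0.7]
finger_gap: 0.0001
```

```bash
python3 - <<'E'
from h import *
s=get_state();print(s["clock"],np.round(s["tcp_pos"],4),np.round(s["wrist_force"],1))
b=imaging.read_camera("top");i=imaging.camera_info("top")
th={"red":145,"yellow":150,"blue":125}
for c in th:
    m=mask(b,c,th[c]);m[:150]=0;m[275:]=0;m[:,:180]=0;m[:,355:]=0
    m=cv2.morphologyEx(m.astype(np.uint8),cv2.MORPH_OPEN,np.ones((3,9)))
    n,l,st,ce=cv2.connectedComponentsWithStats(m);k=1+np.argmax(st[1:,4]);ys,xs=np.where(l==k)
    w=unproj(i,np.c_[xs,ys],.087);q=loc(w);r=cv2.minAreaRect(np.float32(w*1000))
    print(c,"local",q.mean(0).round(4),"size",np.round(r[1],1),"joint",round(-q[:,0].mean()-.083,4))
o=cv2.imread("pics/t0.png")[:,:,::-1]
for n,(x,y,X,Y) in {"cup":(415,240,465,282),"hammer":(82,222,140,328),"vial":(304,114,328,140)}.items(): print(n,"mean diff",np.abs(b[y:Y,x:X].astype(int)-o[y:Y,x:X]).mean().round(2))
cv2.imwrite("pics/t2.png",cv2.resize(b[60:340,60:480,::-1],None,fx=1.9,fy=1.9))
E
```

```text
14.025 [0.3563 0.3137 0.2045] [-0.1 -0.4  0.7]
red local [-0.0814  0.0008] size [ 13.1 103.2] joint -0.0016
yellow local [-0.1678 -0.1183] size [ 15.5 102.8] joint 0.0848
blue local [-0.2027  0.1138] size [11.5 97.4] joint 0.1197
cup mean diff 5.87
hammer mean diff 25.98
vial mean diff 4.93
```

View pics/t2.png

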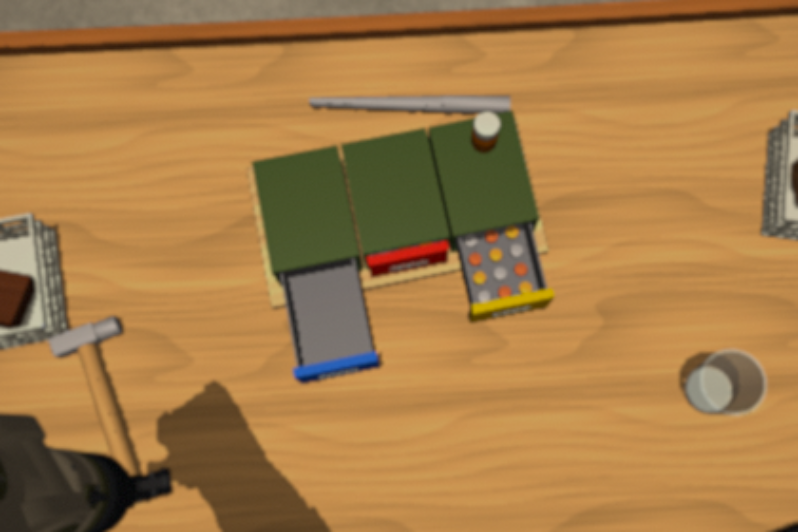

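The final picture shows red shut (408,257), blue fully open (337,367) and yellow unchanged (511,303). The vial, cup and hammer are in place, and the arm is clear of everything at z = 0.20. Its overlap with the hammer in the picture accounts for the hammer's image difference. Handing in.

```bash
python3 -c "
from workcell import env
print(env.hand_in())"
```

```text
the job is handed in; nothing more can be done
None
```

I pushed the red drawer shut first, then opened the blue drawer to its stop, and handed the job in. Both were slow pushes with the closed fingers. The robot clock was about 14 s when I handed in.

- **Red drawer:** at its stop the wrist force rose to about 14 N with no further motion. The last top picture measured it at −1.6 mm, which is shut within the 2 mm calibration.
- **Blue drawer:** I pushed its front from the inside until it stopped, where the wrist force reached about 20 N. The last picture measured it at 119.7 mm open (stop at 120 mm).
- **Yellow drawer:** unchanged within measurement, 84.4 mm before and 84.8 mm after.
- **Jar, cup and hammer:** all appear where they were. For the hammer, the before/after image comparison came out high (26, against 5–6 for the jar and cup). The arm covers the end of its handle in that picture, so I judged it by eye and saw no movement.
- **Robot:** it ended clear of everything, with the fingertips at about 0.20 m and almost no wrist force.

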